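# Refit the dryer timer knob and tug-test it

### The job

Fit the loose white knob on the bare timer shaft of the dryer's control panel: press it straight down, gently, until it snaps fully home. Then check that it is retained: tug it straight up with about 15 newtons, hold that pull for about a second without ever pushing or pulling the shaft with more than 22 newtons, ease off, and leave the knob seated and let go. Leave the other dial's setting, the spray bottle, the screwdriver and the screw tray as they are.

Things in the scene. Friction and masses are not known exactly. Their poses are not given: they have to be found in the camera images.
- knob: loose white push-on knob, about 50 g, 49 mm tall, right way up on a black rubber mat 4 mm thick. Origin: centre of its underside, z up. Round skirt 48 mm wide, 25 mm tall. Underneath, a round bore 12 mm wide through a 5 mm thick lip; behind the lip a closed cavity 28 mm wide, ceiling 21.5 mm above the underside. It may be fitted at any rotation about the vertical.
- knob_grip (a point): centre of the top of the knob's bar grip, 49 mm above its underside. The bar is 44 mm long (along this x, orange mark at +x), 16 mm thick (y) and 24 mm tall, standing on the skirt: pinch it across the 16 mm, fingers closing along y.
- seat (a point): centre of the top of the dark flat collar (22 mm wide) at the foot of the bare timer shaft; 60 to 70 mm above the table at rest (the panel's height varies), 11 mm above the panel top, z up; it moves with the shaft. Home: the knob's underside rests on this collar, centred on the shaft; the knob then has 2 mm of vertical play and cannot be pulled off.
- shaft_tip (a point): tip of the 10 mm thick aluminium shaft, 19.5 mm above the collar, tapered over its last 4 mm. Two brass snap tongues stick out on two sides (180 degrees apart) to 8.5 mm from the axis, sloping out from 15.5 down to 9.5 mm above the collar, flat underneath at 7 mm. The knob's lip squeezes them in on the way down (4 to 12 N of push), then they spring out over the lip.
- timer_shaft (a joint): axial travel of the sprung timer shaft in m: 0 at rest, positive pulled up, negative pushed down, stops at 3.5 mm either way. It is a stiff spring of 8000 N/m (1 mm per 8 N), so a pull of 15 N lifts the shaft 1.9 mm.
- console: white dryer control panel lying face up, fixed, on four adjustable rubber feet 4 to 14 mm tall: 130 (x) x 380 (y) x 45 mm without the feet, origin at the centre of the shell's underside. It carries the timer and the dial, 110 mm either side of its centre along its y (either may be on either side), and between them two small grey push caps 10 mm tall.
- dial: the neighbouring dial, fixed on the panel at the other end from the timer: grey bezel 62 mm in diameter, with a knob like the loose one fitted, its top 55 mm above the bezel's underside. Origin: centre of the bezel's underside, on the panel's top. To be left alone.
- dial_mark (a point): the orange mark end of the fitted dial knob's bar, 22 mm from the dial's axis and 55 mm above the panel; it shows the dial's setting, which must not change.
- spray_bottle: bystander: white and green spray bottle with orange head, 72 mm wide, 201 mm tall, origin at the centre of its underside.
- screwdriver: bystander: screwdriver with a red handle lying on the table, 180 mm long along its x.
- screw_tray: bystander: small blue open tray with screws, 75 x 75 x 24 mm, origin at the centre of its underside.
Not all that is in view belongs to the job. Leave any green look-alike of the knob alone.

How it is judged:
By the outcome, as a careful person would: the job done as asked, in the order asked, and still so for the second after the job is handed in, with the robot touching nothing.
It also fails if it takes over 70 s, if anything falls off the work surface, if the arm or the gripper's body presses on something with over 40 N, if the wrist force passes 120 N, or if a joint passes its speed limit or range.

### The arm

A 6-joint arm with a two-finger parallel gripper is mounted at the origin on the work surface. World frame = base frame: x ahead of the robot, y to its left, z up, the work surface at z = 0. Lengths are in m, angles in rad, forces in N, time in s.
With the tool pointing down it reaches from about 0.25 to 0.725 m from the base axis. Payload 4 kg.
Tool frame: the origin (TCP) lies at the very end of the fingers, on their centre line; the grasp point (between the pads) lies 19 mm behind it; z points along the fingers, y is the line along which they close (so a half turn about z gives the same grasp; the last joint's range is limited). The gripper opens to 85 mm and grips with 20 to 120 N. Pads are 22 mm wide; open, the fingers measure 114 mm over their backs; the gripper's body (76 mm by 85 mm) begins 54 mm behind the grasp point. The pads swing forward as they close: fully open they stand 13 mm farther back than shut.
Start: joints at [-1.143, 0.241, 0.005, 1.335, 0, 1.571], TCP at [0.207, -0.455, 0.231] pointing down, gripper open.
Joint ranges: [-2.72, 2.72], [-1.05, 1.87], [-1.09, 1.28], [-1.99, 2.15], [-1.42, 1.44], [-3.14, 3.14]. Speed limits (rad/s): [2.79, 2.79, 3.14, 3.14, 3.14, 3.14].

### API

Orientations are given as a unit quaternion [x, y, z, w].
In Python, from workcell import bot, vision, workorder gives the robot as it stands.
- The arm moves only by the shell command python3 -m creep 'ROWS' [OPENING]. ROWS is JSON, a list of rows, each a list of 2 entries, a list of its own where there are three numbers: the shift along the tool's x, y, z in mm, then the turn, a rotation vector about the tool's x, y, z in rad. In form: [[[dx, dy, dz], [wx, wy, wz]], ...]. A call has 1 to 12 rows; each row shifts and turns the commanded pose from where the row before left it, along the tool's axes as they then stand; what a row does not reach is not made up. A row lasts 1/8 s, in which the tool goes at most 62.5 mm and 10.7 degrees, less where a joint would pass 70% of its speed; a pose out of reach is approached as far as the arm can. A call is refused whole if a number of a shift passes 62.5 or a number of a turn 0.188, either way. A call with a gripper value outside its range is refused whole. OPENING is the finger opening in mm, from 0 to 85.4, set as the call begins (- or left out, the last holds). The fingers move at their own pace and stop on an object; the grip force is fixed at half the most. Time passes only in rows, so rows that do not move let the fingers close. It gives the time, the measured TCP pose, the force, the opening and the grip force at its end, in the units of the state.
- bot.get_obs(): the state, without advancing time (a new reading comes with each control period).
- vision.camera(name): name is "scene" or "top" or "wrist"; returns a dict with "image" (384x512x3 uint8, blue, green, red), "z_map" (384x512 float32, m along the optical axis (not along the pixel's ray), 0 where there is no reading), "K" (3x3 intrinsics, pixels), "rvec" (rotation vector, rad) and "tvec" (3), from world to camera coordinates, as OpenCV has them; the wrist camera has in their place "tool_from_camera" (4x4, takes a point from camera to tool coordinates, whose origin is the TCP and whose axes are the flange's). Camera axes: x right, y down, z forward; pixel columns grow to the right and rows downward; lengths in m; the calibration is good to about 2 mm. A picture is of the moment at which its call begins: read the wrist's pose just before it.
- workorder.job_done(): hands the job in; it is judged then, once.
Trained networks look in a picture, given as the dict that the camera call returned (one of the last four; its "shot" number tells which), for a name from the list of things; names that differ only in an ending like _2 or _b are one class to them, and where a whole thing is asked for, a point or a joint stands for the part that bears it (a point fixed in the world has none). Each returns a list of dicts, best first, with "score" (0 to 1); they miss things now and then, are a little off and sometimes report something else, mostly with a low value. They report only what shows in the picture. A call takes as long as a camera call. They do not tell look-alikes from the thing itself.
- vision.spot_in(picture, query): "position" ([column, row] in pixels, amid what is visible of it).
- vision.place_of(picture, query): "position" ([column, row] in pixels: a listed point, or the origin of a listed thing).
The state is a dict: "clock": time; "joint_pos": joint angles; "joint_vel": joint speeds; "tau": joint torques, N m; "eef_pos": TCP position; "tool_rot": TCP orientation; "ft_force": force on the tool from outside, world axes, zero at the start; "ft_torque": the same for the moment, N m; "grip_width": finger opening in m; "grasp_force": force on a finger pad.
Only numpy, scipy, OpenCV 4.12 (cv2) and the standard library are available. Lean on these libraries where they do the work, as an engineer would, in place of code of your own. Each camera call takes 0.05 s, during which the arm holds its last target. There are 200 camera calls.

## Working session

There is one attempt and no reset: what is moved stays moved. The work goes in short steps, Python scripts to look and compute and a shell command to move; the robot and the scene stay as the last step left them, time stands still between calls to the robot, and variables do not carry over. Pictures are saved under pics/ and viewed, at most 10 in all, crops included, and the job is handed in when it is done.

```bash
mkdir -p pics; cat > h.py <<'E'
import numpy as np, cv2
from scipy.spatial.transform import Rotation as R
from workcell import bot, vision, workorder
def w2c(p):
    T=np.eye(4);T[:3,:3]=cv2.Rodrigues(np.array(p["rvec"],float))[0];T[:3,3]=np.ravel(p["tvec"]);return T
def c2w(p,o=None):
    if "rvec" in p: return np.linalg.inv(w2c(p))
    T=np.eye(4);T[:3,:3]=R.from_quat(o["tool_rot"]).as_matrix();T[:3,3]=o["eef_pos"]
    return T@np.array(p["tool_from_camera"])
def at_z(p,uv,z,o=None):   # pixel ray meets height z
    T=c2w(p,o);d=T[:3,:3]@np.linalg.inv(p["K"])@[uv[0],uv[1],1];c=T[:3,3];return c+d*(z-c[2])/d[2]
def cloud(p,o=None):
    z=p["z_map"];v,u=np.indices(z.shape);K=np.array(p["K"])
    P=np.stack([(u-K[0,2])/K[0,0]*z,(v-K[1,2])/K[1,1]*z,z],-1);T=c2w(p,o)
    W=P@T[:3,:3].T+T[:3,3];W[z==0]=np.nan;return W
E
python3 - <<'E'
from h import *
o=bot.get_obs();print({k:np.round(v,3) for k,v in o.items()})
ims=[]
for n in ["scene","top"]:
    p=vision.camera(n);ims.append(p["image"]);W=cloud(p)
    for q in ["knob","knob_grip","seat","shaft_tip","dial","dial_mark","console","spray_bottle","screwdriver","screw_tray"]:
        for r in vision.place_of(p,q)[:3]:
            if r["score"]<.2: continue
            u,v=r["position"];ui,vi=int(np.clip(u,0,511)),int(np.clip(v,0,383))
            print(n,q,round(r["score"],2),np.round([u,v],1),np.round(W[vi,ui],3))
    cv2.imwrite(f"pics/{n}0.png",p["image"])
E
```

```text
{'clock': np.float64(0.0), 'joint_pos': array([-1.143,  0.241,  0.004,  1.335,  0.   ,  1.571]), 'joint_vel': array([-0.   , -0.   , -0.   , -0.001,  0.001,  0.001]), 'tau': array([ 0.0000e+00, -3.7232e+01,  2.5241e+01,  1.7000e-02,  0.0000e+00,
        0.0000e+00]), 'eef_pos': array([ 0.207, -0.454,  0.23 ]), 'tool_rot': array([ 0.977,  0.212, -0.   , -0.001]), 'ft_force': array([ 0.805, -0.377,  0.697]), 'ft_torque': array([-0.007, -0.001, -0.018]), 'grasp_force': np.float64(0.0), 'grip_width': np.float64(0.085)}
scene knob 0.82 [172.1 233.7] [ 0.49  -0.293  0.024]
scene knob 0.62 [206.1 251.1] [ 0.602 -0.261  0.025]
scene knob_grip 0.89 [205.1 237.6] [ 0.579 -0.247  0.047]
scene knob_grip 0.85 [170. 218.] [ 0.467 -0.282  0.055]
scene seat 0.44 [277.4 192.9] [ 0.576 -0.005  0.072]
scene shaft_tip 0.61 [277.  189.3] [ 0.575 -0.004  0.082]
scene dial 0.52 [328.9 165.2] [0.573 0.196 0.073]
scene dial_mark 0.68 [337.9 154.6] [0.58  0.224 0.104]
scene console 0.8 [306.2 194.3] [0.614 0.07  0.051]
scene spray_bottle 0.76 [198.9 306.1] [ 0.749 -0.38   0.045]
scene screwdriver 0.76 [228.7 189. ] [ 0.427 -0.066  0.023]
scene screw_tray 0.73 [257.8 268.8] [ 0.71  -0.184  0.001]
top knob 0.71 [349.5 228.6] [ 0.463 -0.279  0.05 ]
top knob 0.51 [332.7 186.4] [ 0.573 -0.242  0.028]
top knob_grip 0.72 [334.6 181.3] [ 0.583 -0.243  0.05 ]
top knob_grip 0.5 [352.3 224.6] [ 0.473 -0.286  0.052]
top seat 0.65 [238.4 183.1] [0.576 0.002 0.079]
top shaft_tip 0.47 [237.6 185.4] [0.572 0.005 0.063]
top dial 0.72 [153.1 187.3] [0.565 0.21  0.094]
top dial_mark 0.77 [146.6 174.3] [0.603 0.24  0.054]
top dial_mark 0.41 [354.1 222. ] [ 0.478 -0.293  0.047]
top console 0.92 [200.5 190.2] [0.561 0.101 0.054]
top spray_bottle 0.88 [373.5 133.2] [ 0.698 -0.335  0.092]
top screw_tray 0.73 [303.6 138. ] [ 0.707 -0.171  0.005]
top screw_tray 0.71 [236.5 183.3] [0.578 0.008 0.063]
top screw_tray 0.42 [373.6 132.6] [ 0.701 -0.334  0.093]
```

View pics/top0.png

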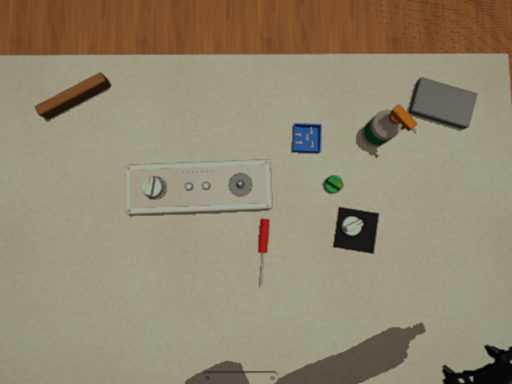

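View pics/scene0.png

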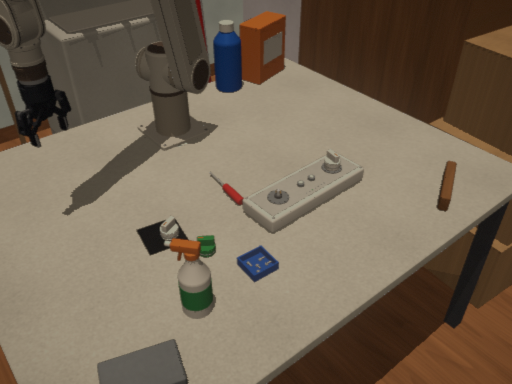

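The top view shows the console with the timer at about (240,184) and the dial at (153,187). The bottle is at (378,128), the tray at (307,138) and the screwdriver at (264,240).
Knob candidates are the white one on the black mat at (352,225) and the green one at (334,184). The white one fits the description (white, on a black mat), and the green one is the look-alike. I'll confirm in a crop.

```bash
python3 - <<'E'
from h import *
im=cv2.imread("pics/top0.png")[160:260,300:400];cv2.imwrite("pics/crop1.png",cv2.resize(im,(500,500),interpolation=cv2.INTER_CUBIC))
p=vision.camera("wrist");print(np.round(p["tool_from_camera"],3),np.round(p["K"],1))
E
```

```text
[[-0.001 -0.945 -0.327  0.084]
 [ 1.    -0.001 -0.    -0.001]
 [-0.    -0.327  0.945 -0.143]
 [ 0.     0.     0.     1.   ]] [[272.4   0.  254.7]
 [  0.  272.4 193.6]
 [  0.    0.    1. ]]
```

View pics/crop1.png

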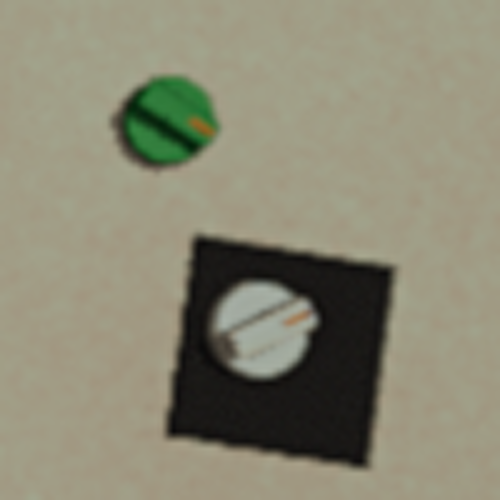

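The crop confirms it: the white knob is on the black mat at crop (265,328), which is top (353,226), with its bar running toward the orange mark at right/up. The green look-alike is separate, at crop (170,120). Moving over the white knob.

```bash
python3 -m creep '[[[50,-10,0],[0,0,0]],[[50,-10,0],[0,0,0]],[[50,-10,0],[0,0,0]],[[50,-10,0],[0,0,0]],[[50,-10,0],[0,0,0]],[[50,-10,0],[0,0,0]],[[0,0,0],[0,0,0]],[[0,0,0],[0,0,0]]]' 85
cat > k.py <<'E'
from h import *
import sys
o=bot.get_obs();p=vision.camera("wrist");W=cloud(p,o)
cv2.imwrite(f"pics/{sys.argv[1]}.png",p["image"])
print(o["clock"],np.round(o["eef_pos"],4),np.round(o["tool_rot"],4))
for q,z in [("knob_grip",.053),("knob",.004)]:
    for r in vision.place_of(p,q)[:3]:print(q,round(r["score"],2),np.round(r["position"],1),np.round(at_z(p,r["position"],z,o),4))
im=p["image"].astype(int);wh=(im.min(2)>110)
a=np.array([.473,-.286]);m=(np.linalg.norm(W[...,:2]-a,axis=-1)<.05)&(W[...,2]>.042)&(W[...,2]<.07)
if m.sum()>20:
    P=W[m];(c,s,ang)=cv2.minAreaRect((P[:,:2]*1000).astype(np.float32));print("top",m.sum(),c,s,ang,np.percentile(P[:,2],[5,50,95]))
    x,y,vv=P[:,0].mean(),P[:,1].mean(),np.linalg.eigh(np.cov(P[:,:2].T))[1][:,1];print(x,y,np.degrees(np.arctan2(vv[1],vv[0])))
    Y=R.from_quat(o["tool_rot"]).as_matrix();print("tool x,y",np.round(Y[:,0],3),np.round(Y[:,1],3))
E
python3 k.py w2
```

```text
clock: 2.15
eef_pos: [0.4552, -0.2758, 0.2311]
tool_rot: [0.977, 0.213, -0.0, -0.0]
ft_force: [-0.1, 0.6, 0.5]
grip_width: 0.085
grasp_force: 0.0
2.15 [ 0.4552 -0.2758  0.2311] [ 9.771e-01  2.126e-01 -4.000e-04 -1.000e-04]
knob_grip 0.65 [282.2  61.7] [ 0.5772 -0.2508  0.053 ]
knob 0.58 [272.2 161.2] [ 0.4669 -0.2953  0.004 ]
top 510 (467.5885314941406, -291.3223571777344) (16.41581916809082, 43.38139343261719) 24.16485023498535 [0.04446913 0.05307477 0.05453806]
0.4688393395238334 -0.29064049724061414 113.12458587274735
tool x,y [ 0.91   0.415 -0.001] [ 0.415 -0.91  -0.   ]
```

View pics/w2.png

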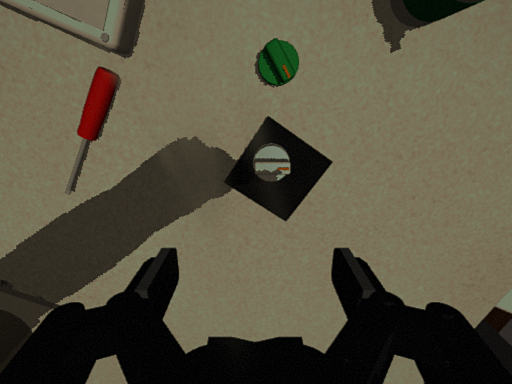

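The wrist view shows the white knob on its mat at (272,162), green look-alike at (278,62), screwdriver at upper left. I'll turn about −90° so the fingers close across the bar, go a bit lower and remeasure.

```bash
python3 -m creep '[[[0,0,6],[0,0,-0.174]],[[0,0,6],[0,0,-0.174]],[[0,0,6],[0,0,-0.174]],[[0,0,6],[0,0,-0.174]],[[0,0,6],[0,0,-0.174]],[[0,0,6],[0,0,-0.174]],[[0,0,6],[0,0,-0.174]],[[0,0,6],[0,0,-0.174]],[[0,0,6],[0,0,-0.174]],[[0,0,0],[0,0,0]],[[0,0,0],[0,0,0]]]'
python3 k.py w3; python3 -c "
from h import *
print(bot.get_obs()['joint_pos'])"
```

```text
clock: 3.68
eef_pos: [0.4551, -0.2765, 0.1777]
tool_rot: [0.544, 0.839, -0.0, 0.0]
ft_force: [0.6, 0.4, 0.0]
grip_width: 0.0846
grasp_force: 0.0
3.675 [ 0.4551 -0.2765  0.1777] [ 5.444e-01  8.388e-01 -0.000e+00  3.000e-04]
knob_grip 0.78 [373.5 208.5] [ 0.5789 -0.2473  0.053 ]
knob_grip 0.68 [260.9 203.1] [ 0.4673 -0.2903  0.053 ]
knob 0.78 [263.7 190. ] [ 0.4721 -0.29    0.004 ]
knob 0.78 [354.8 194.6] [ 0.5772 -0.2498  0.004 ]
top 605 (467.2060852050781, -291.2591552734375) (15.67965316772461, 43.8126220703125) 23.936134338378906 [0.04993497 0.05321871 0.05460075]
0.46601109441276584 -0.28955094035495266 113.84980700560247
tool x,y [-0.407  0.913 -0.   ] [0.913 0.407 0.   ]
[-5.45022978e-01  3.32920264e-01 -1.06436750e-02  1.22651740e+00
 -7.10003157e-06  6.04358793e-01]
```

```bash
python3 -m creep '[[[-9,2.5,0],[0,0,0]],[[-9.3,2.6,0],[0,0,0]],[[0,0,20],[0,0,0]],[[0,0,25],[0,0,0]],[[0,0,25],[0,0,0]],[[0,0,25],[0,0,0]],[[0,0,25],[0,0,0]],[[0,0,15],[0,0,0]],[[0,0,8],[0,0,0]],[[0,0,3],[0,0,0]],[[0,0,0],[0,0,0]],[[0,0,0],[0,0,0]]]' 50
```

```text
clock: 5.32
eef_pos: [0.4682, -0.2908, 0.0321]
tool_rot: [0.543, 0.84, 0.0, 0.001]
ft_force: [-0.1, 0.5, 0.6]
grip_width: 0.0496
grasp_force: 0.0
```

```bash
python3 -m creep '[[[0,0,0],[0,0,0]],[[0,0,0],[0,0,0]],[[0,0,0],[0,0,0]],[[0,0,0],[0,0,0]],[[0,0,0],[0,0,0]],[[0,0,0],[0,0,0]]]' 4
```

```text
clock: 6.08
eef_pos: [0.4681, -0.2907, 0.0318]
tool_rot: [0.543, 0.84, 0.0, 0.001]
ft_force: [0.5, 0.6, 5.0]
grip_width: 0.0149
grasp_force: 59.3
```

```bash
python3 -m creep '[[[0,0,-5],[0,0,0]],[[0,0,-20],[0,0,0]],[[0,0,-40],[0,0,0]],[[0,0,-40],[0,0,0]],[[0,0,-40],[0,0,0]],[[33,43,0],[0,0,0]],[[33,43,0],[0,0,0]],[[33,44,0],[0,0,0]],[[33,44,0],[0,0,0]],[[33,44,0],[0,0,0]],[[0,0,0],[0,0,0]],[[0,0,0],[0,0,0]]]'
cat > s.py <<'E'
from h import *
import sys
o=bot.get_obs();p=vision.camera("wrist");W=cloud(p,o)
cv2.imwrite(f"pics/{sys.argv[1]}.png",p["image"])
print(o["clock"],np.round(o["eef_pos"],4),np.round(o["tool_rot"],4))
for q,z in [("seat",.065),("shaft_tip",.0845),("knob",.12)]:
    for r in vision.place_of(p,q)[:3]:
        u,v=np.clip(np.round(r["position"]).astype(int),0,[511,383]);print(q,round(r["score"],2),np.round(r["position"],1),np.round(at_z(p,r["position"],z,o),4),np.round(W[v,u],4))
a=np.array([.576,.003]);d=np.linalg.norm(W[...,:2]-a,axis=-1)
for r0,r1 in [(0,.006),(.006,.011),(.013,.02),(.03,.05)]:
    m=(d>=r0)&(d<r1);print(r0,r1,m.sum(),np.round(np.nanpercentile(W[m][:,2],[5,25,50,75,95]),4) if m.any() else '')
m=(d<.02)&(W[...,2]>.072)&(W[...,2]<.1);print("shaft pts",m.sum(),np.round(W[m].mean(0),4))
Y=R.from_quat(o["tool_rot"]).as_matrix();print("tool x,y",np.round(Y[:,0],3),np.round(Y[:,1],3))
E
python3 s.py w4
```

```text
clock: 7.58
eef_pos: [0.598, -0.0504, 0.1755]
tool_rot: [0.543, 0.84, -0.001, -0.001]
ft_force: [-0.8, -1.1, -0.1]
grip_width: 0.0149
grasp_force: 58.7
7.575 [ 0.598  -0.0504  0.1755] [ 5.426e-01  8.400e-01 -7.000e-04 -9.000e-04]
seat 0.63 [255.4 138.1] [ 0.576  -0.0031  0.065 ] [ 0.5747 -0.0011  0.0823]
shaft_tip 0.66 [250.7 137.6] [ 0.5711 -0.002   0.0845] [ 0.5716 -0.0025  0.082 ]
knob 0.64 [255.9 232.1] [ 0.6044 -0.065   0.12  ] [ 0.589  -0.0311  0.1926]
knob 0.64 [189.7 294.5] [ 0.5763 -0.1451  0.12  ] [ 0.569  -0.0544  0.224 ]
0 0.006 166 [0.0615 0.0625 0.0707 0.0786 0.082 ]
0.006 0.011 300 [0.0548 0.0557 0.0616 0.0634 0.0804]
0.013 0.02 803 [0.0545 0.0552 0.0557 0.0562 0.0623]
0.03 0.05 20393 [0.0518 0.054  0.2283 0.2579 0.2684]
shaft pts 147 [ 0.5737 -0.0014  0.0785]
tool x,y [-0.411  0.912  0.001] [ 0.912  0.411 -0.002]
```

View pics/w4.png

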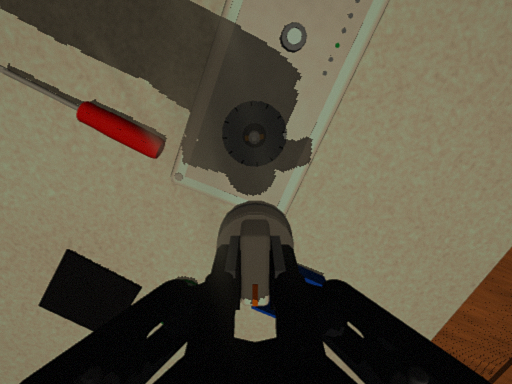

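The wrist view shows the knob held at (255,260), orange mark at (254,297), and the bare timer shaft with its dark disc centred near (254,134). Next I fit the shaft axis and the held knob's skirt.

```bash
cat > f.py <<'E'
from h import *
from scipy.optimize import least_squares
def circ(P,r,c0,ax=2):
    f=least_squares(lambda c:np.hypot(P[:,0]-c[0],P[:,1]-c[1])-r,c0,loss="soft_l1",f_scale=.001);return f.x,np.sqrt(np.mean(f.fun**2))
o=bot.get_obs();p=vision.camera("wrist");W=cloud(p,o)
T=np.eye(4);T[:3,:3]=R.from_quat(o["tool_rot"]).as_matrix();T[:3,3]=o["eef_pos"]
L=(W-T[:3,3])@T[:3,:3]
m=(np.hypot(L[...,0],L[...,1])<.035)&(L[...,2]>.006)&(L[...,2]<.026)
print("skirt in tool",m.sum(),circ(L[m][:,:2],.024,[0,0]),"z range",np.round(np.percentile(L[m][:,2],[1,99]),4))
m=(np.hypot(L[...,0],L[...,1])<.035)&(L[...,2]>-.03)&(L[...,2]<.04)
print("zs",np.histogram(L[m][:,2],bins=np.arange(-.03,.041,.005)))
a=np.array([.575,0]);d=np.linalg.norm(W[...,:2]-a,axis=-1)
t=(d<.012)&(W[...,2]>.0795);print("tip top",t.sum(),np.round(W[t].mean(0),4),np.round(np.percentile(W[t][:,2],[50,95]),4))
s=(d<.012)&(W[...,2]>.0725)&(W[...,2]<.0785);print("shaft side",s.sum(),circ(W[s][:,:2],.005,W[s][:,:2].mean(0)))
im=p["image"];g=im.max(2)
m=((d<.05)&(W[...,2]>.0545)&(W[...,2]<.057)).astype(np.uint8)
c,_=cv2.findContours(m,cv2.RETR_EXTERNAL,cv2.CHAIN_APPROX_NONE);c=max(c,key=cv2.contourArea);e=cv2.fitEllipse(c);print("disc depth",e,at_z(p,e[0],.0557,o))
x0=215;crop=im[95:175,x0:295];cv2.imwrite("pics/c5.png",cv2.convertScaleAbs(cv2.resize(crop,(640,640),interpolation=cv2.INTER_CUBIC),alpha=2.5))
E
python3 f.py
```

```text
skirt in tool 784 (array([-0.00101497, -0.001007  ]), np.float64(0.0003916946487686272)) z range [0.0062 0.0253]
zs (array([ 359, 2204,  440,  321,  252,  104,  974,  243,  187,  260,   98,
         13,    0,    0]), array([-3.0000000e-02, -2.5000000e-02, -2.0000000e-02, -1.5000000e-02,
       -1.0000000e-02, -5.0000000e-03,  6.9388939e-18,  5.0000000e-03,
        1.0000000e-02,  1.5000000e-02,  2.0000000e-02,  2.5000000e-02,
        3.0000000e-02,  3.5000000e-02,  4.0000000e-02]))
tip top 62 [ 0.5736 -0.0016  0.0811] [0.0811 0.0825]
shaft side 65 (array([ 0.57371414, -0.00167557]), np.float64(0.0015991407457608946))
disc depth ((253.85540771484375, 131.56753540039062), (63.287017822265625, 64.58439636230469), 175.78465270996094) [ 0.57317184 -0.00070394  0.0557    ]
```

View pics/c5.png

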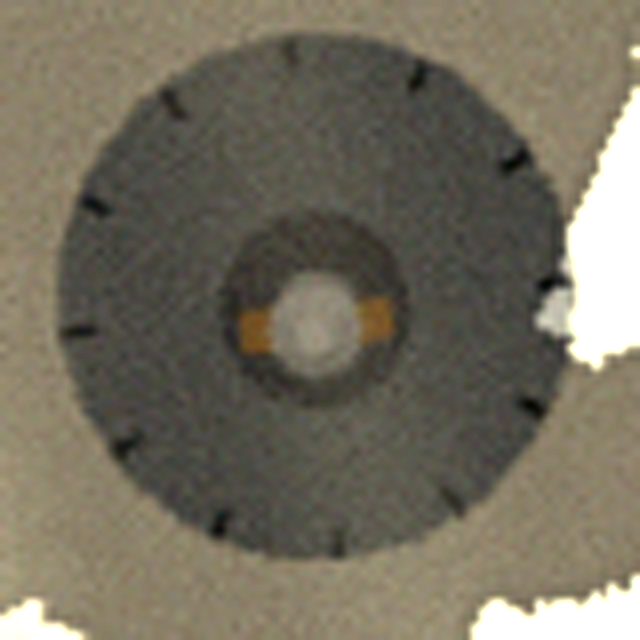

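```bash
python3 - <<'E'
from h import *
o=bot.get_obs();p=vision.camera("wrist");Rt=R.from_quat(o["tool_rot"]).as_matrix()
print(np.round(o["eef_pos"],4))
for n,uv,z in [("tip",(254.1,134.9),.082),("collar",(253.9,133.1),.0625),("disc",(253.7,131.7),.0557)]:
    w=at_z(p,uv,z,o);t=Rt.T@(w-o["eef_pos"]);print(n,np.round(w,4),"tool mm",np.round(t*1e3,1),"minus skirt",np.round(t[:2]*1e3+1,1))
E
```

```text
[ 0.5982 -0.0518  0.1764]
tip [ 5.736e-01 -5.000e-04  8.200e-02] tool mm [57.  -1.5 94.4] minus skirt [58.  -0.5]
collar [ 0.5737 -0.0012  0.0625] tool mm [ 56.2  -1.7 113.9] minus skirt [57.2 -0.7]
disc [ 0.5732 -0.0008  0.0557] tool mm [ 56.8  -1.9 120.7] minus skirt [57.8 -0.9]
```

```bash
python3 -m creep '[[[20,-0.2,5],[0,0,0]],[[20,-0.2,15],[0,0,0]],[[17.6,-0.2,20],[0,0,0]],[[0,0,14],[0,0,0]],[[0,0,6],[0,0,0]],[[0,0,0],[0,0,0]],[[0,0,0],[0,0,0]]]'
python3 -c "
from h import *
p=vision.camera('scene');cv2.imwrite('pics/s6.png',cv2.resize(p['image'][130:230,220:350],(780,600),interpolation=cv2.INTER_CUBIC))
o=bot.get_obs();print(o['eef_pos'],o['tool_rot'],o['ft_force'])"
```

```text
clock: 8.75
eef_pos: [0.5753, 0.0011, 0.117]
tool_rot: [0.543, 0.84, 0.0, 0.001]
ft_force: [-0.2, 0.1, -1.4]
grip_width: 0.0147
grasp_force: 58.7
[0.57528085 0.00124921 0.11701596] [5.43210355e-01 8.39596301e-01 3.73588620e-04 6.50491660e-04] [ 0.06134451 -0.4121618  -0.01299855]
```

View pics/s6.png

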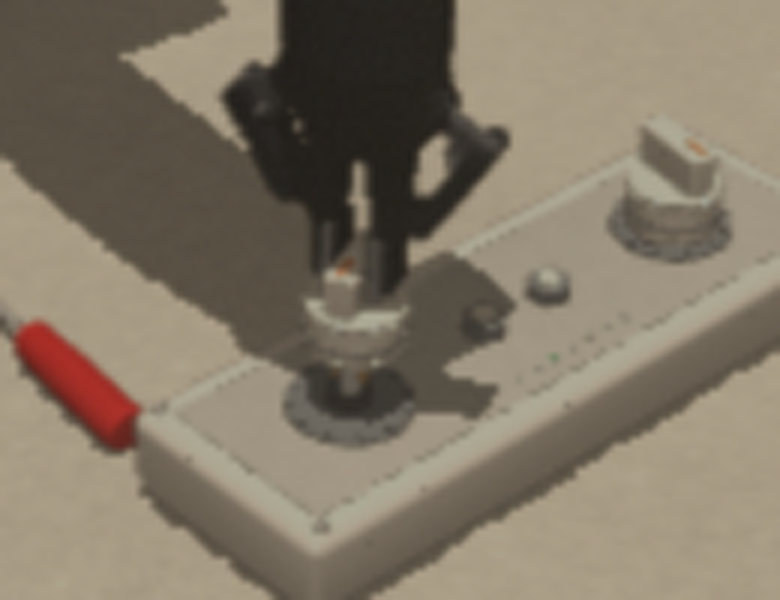

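```bash
cat > g.py <<'E'
from h import *
from scipy.optimize import least_squares
def circ(P,r,c0):
    f=least_squares(lambda c:np.hypot(P[:,0]-c[0],P[:,1]-c[1])-r,c0,loss="soft_l1",f_scale=.001);return np.round(f.x,4),len(P)
E=[];S=[]
for i in range(3):
    p=vision.camera("scene");o=bot.get_obs();E.append(o["eef_pos"]);W=cloud(p);d=np.linalg.norm(W[...,:2]-[.575,0],axis=-1)
    m=(d<.035)&(W[...,2]>.092)&(W[...,2]<.112);print("skirt",circ(W[m][:,:2],.024,[.575,0]))
    m=(d<.03)&(W[...,2]>.066)&(W[...,2]<.085);print("shaft",circ(W[m][:,:2],.005,[.575,0]),np.round(W[m].mean(0),4))
T=w2c(p);K=np.array(p["K"])
for z in [.0555,.08,.1]:
    q=K@(T@[.574,-.001,z,1])[:3];q=q[:2]/q[2];print(z,"crop px",np.round(((q-[220,130])+.5)*6,1))
print(np.round(E,4))
E
python3 g.py
```

```text
skirt (array([0.5753, 0.0013]), 108)
shaft (array([ 0.5741, -0.0015]), 13) [ 0.5758 -0.0038  0.0702]
skirt (array([0.5753, 0.0015]), 114)
shaft (array([ 0.5766, -0.0041]), 13) [ 0.5775 -0.0045  0.0715]
skirt (array([0.5754, 0.0012]), 104)
shaft (array([ 0.575 , -0.0023]), 14) [ 0.5765 -0.0037  0.0701]
0.0555 crop px [347.8 397.6]
0.08 crop px [349.  355.7]
0.1 crop px [349.9 320.8]
[[0.5752 0.0014 0.117 ]
 [0.5751 0.0015 0.1169]
 [0.5749 0.0016 0.1168]]
```

The knob sits over the shaft but about 1–2 mm toward +y by both cameras. I'll correct that and descend in small steps.

```bash
python3 -m creep '[[[-1.1,-1.5,0],[0,0,0]],[[0,0,2],[0,0,0]],[[0,0,2],[0,0,0]],[[0,0,2],[0,0,0]],[[0,0,1.5],[0,0,0]],[[0,0,0],[0,0,0]],[[0,0,0],[0,0,0]]]'; python3 g.py
```

```text
clock: 9.82
eef_pos: [0.5737, 0.0001, 0.1089]
tool_rot: [0.543, 0.84, 0.0, 0.0]
ft_force: [0.5, -0.8, -0.0]
grip_width: 0.015
grasp_force: 58.7
skirt (array([5.726e-01, 5.000e-04]), 134)
shaft (array([ 0.5887, -0.0101]), 18) [ 0.589  -0.0099  0.0815]
skirt (array([0.5727, 0.0009]), 132)
shaft (array([ 0.5869, -0.0141]), 20) [ 0.5863 -0.0142  0.082 ]
skirt (array([5.721e-01, 4.000e-04]), 136)
shaft (array([ 0.5857, -0.0144]), 23) [ 0.5855 -0.0137  0.0826]
0.0555 crop px [347.8 397.6]
0.08 crop px [349.  355.7]
0.1 crop px [349.9 320.8]
[[5.737e-01 1.000e-04 1.089e-01]
 [5.737e-01 1.000e-04 1.089e-01]
 [5.737e-01 1.000e-04 1.089e-01]]
```

```bash
python3 -m creep '[[[0,0,1],[0,0,0]],[[0,0,1],[0,0,0]],[[0,0,0],[0,0,0]]]'; python3 -m creep '[[[0,0,1],[0,0,0]],[[0,0,0],[0,0,0]]]'
```

```text
clock: 10.35
eef_pos: [0.5735, 0.0001, 0.1066]
tool_rot: [0.543, 0.84, -0.0, -0.0]
ft_force: [-0.3, -0.8, -1.2]
grip_width: 0.015
grasp_force: 58.7
clock: 10.6
eef_pos: [0.5736, 0.0001, 0.1057]
tool_rot: [0.543, 0.84, -0.0, -0.0]
ft_force: [0.7, -0.9, 0.7]
grip_width: 0.0149
grasp_force: 58.7
```

```bash
python3 -m creep '[[[0,0,1],[0,0,0]],[[0,0,1],[0,0,0]],[[0,0,0],[0,0,0]]]'; python3 -m creep '[[[0,0,1],[0,0,0]],[[0,0,0],[0,0,0]]]'
```

```text
clock: 10.98
eef_pos: [0.5736, 0.0001, 0.1037]
tool_rot: [0.543, 0.84, -0.0, 0.0]
ft_force: [0.3, -0.6, -0.9]
grip_width: 0.0147
grasp_force: 58.7
clock: 11.22
eef_pos: [0.5737, 0.0001, 0.1028]
tool_rot: [0.543, 0.84, 0.0, 0.0]
ft_force: [0.4, -1.1, -0.6]
grip_width: 0.0149
grasp_force: 58.7
```

```bash
python3 -m creep '[[[0,0,1],[0,0,0]],[[0,0,0],[0,0,0]]]'; python3 -m creep '[[[0,0,1],[0,0,0]],[[0,0,0],[0,0,0]]]';  python3 -m creep '[[[0,0,1],[0,0,0]],[[0,0,0],[0,0,0]]]'
```

```text
clock: 11.48
eef_pos: [0.5738, 0.0001, 0.102]
tool_rot: [0.543, 0.84, 0.0, 0.0]
ft_force: [0.8, -0.5, 0.8]
grip_width: 0.0147
grasp_force: 58.8
clock: 11.72
eef_pos: [0.5739, 0.0, 0.101]
tool_rot: [0.543, 0.84, 0.0, 0.0]
ft_force: [0.2, 0.0, 1.0]
grip_width: 0.0149
grasp_force: 58.9
clock: 11.98
eef_pos: [0.5739, 0.0, 0.1001]
tool_rot: [0.543, 0.84, 0.0, 0.0]
ft_force: [1.2, -0.6, 3.6]
grip_width: 0.0149
grasp_force: 59.1
```

```bash
python3 -m creep '[[[0,0,1],[0,0,0]],[[0,0,0],[0,0,0]]]'; python3 -m creep '[[[0,0,1],[0,0,0]],[[0,0,0],[0,0,0]]]'
```

```text
clock: 12.22
eef_pos: [0.5739, 0.0, 0.0991]
tool_rot: [0.543, 0.84, 0.0, 0.0]
ft_force: [0.8, -1.4, 4.0]
grip_width: 0.0151
grasp_force: 59.3
clock: 12.48
eef_pos: [0.5741, 0.0001, 0.0984]
tool_rot: [0.543, 0.84, 0.0, 0.001]
ft_force: [0.6, -0.2, 6.1]
grip_width: 0.0148
grasp_force: 59.5
```

```bash
python3 -m creep '[[[0,0,1],[0,0,0]],[[0,0,0],[0,0,0]]]'; python3 -m creep '[[[0,0,1],[0,0,0]],[[0,0,0],[0,0,0]]]'; python3 -m creep '[[[0,0,0.7],[0,0,0]],[[0,0,0],[0,0,0]]]'
```

```text
clock: 12.72
eef_pos: [0.5743, 0.0002, 0.0979]
tool_rot: [0.543, 0.84, 0.001, 0.001]
ft_force: [-0.2, -0.7, 8.6]
grip_width: 0.0147
grasp_force: 59.9
clock: 12.98
eef_pos: [0.5736, -0.0001, 0.0957]
tool_rot: [0.543, 0.84, -0.0, 0.0]
ft_force: [2.0, -1.5, 0.9]
grip_width: 0.0146
grasp_force: 59.1
clock: 13.22
eef_pos: [0.5736, 0.0, 0.0948]
tool_rot: [0.543, 0.84, -0.0, -0.0]
ft_force: [1.5, -1.2, 1.7]
grip_width: 0.0148
grasp_force: 59.2
```

```bash
python3 -m creep '[[[0,0,1],[0,0,0]],[[0,0,0],[0,0,0]]]'; python3 -m creep '[[[0,0,1],[0,0,0]],[[0,0,0],[0,0,0]]]'; python3 -m creep '[[[0,0,1],[0,0,0]],[[0,0,0],[0,0,0]]]'
```

```text
clock: 13.48
eef_pos: [0.5736, 0.0001, 0.0939]
tool_rot: [0.543, 0.84, -0.0, -0.0]
ft_force: [0.9, -1.5, 1.9]
grip_width: 0.0149
grasp_force: 59.2
clock: 13.72
eef_pos: [0.5736, 0.0001, 0.093]
tool_rot: [0.543, 0.84, -0.0, -0.0]
ft_force: [0.8, -1.1, 1.6]
grip_width: 0.0147
grasp_force: 59.2
clock: 13.98
eef_pos: [0.5735, 0.0001, 0.0918]
tool_rot: [0.543, 0.84, -0.0, -0.0]
ft_force: [1.5, -2.7, 1.1]
grip_width: 0.0146
grasp_force: 58.9
```

```bash
python3 -m creep '[[[0,0,0.8],[0,0,0]],[[0,0,0],[0,0,0]]]'; python3 -m creep '[[[0,0,0.8],[0,0,0]],[[0,0,0],[0,0,0]]]'
```

```text
clock: 14.22
eef_pos: [0.5735, 0.0001, 0.0911]
tool_rot: [0.543, 0.84, -0.0, -0.0]
ft_force: [1.5, -0.8, 0.3]
grip_width: 0.015
grasp_force: 59.0
clock: 14.48
eef_pos: [0.5735, 0.0001, 0.0904]
tool_rot: [0.543, 0.84, -0.0, -0.0]
ft_force: [0.6, -1.2, 0.5]
grip_width: 0.0147
grasp_force: 59.0
```

```bash
python3 -m creep '[[[0,0,0.7],[0,0,0]],[[0,0,0],[0,0,0]]]'; python3 -m creep '[[[0,0,0.7],[0,0,0]],[[0,0,0],[0,0,0]]]'
```

```text
clock: 14.72
eef_pos: [0.5735, 0.0001, 0.0897]
tool_rot: [0.543, 0.84, -0.0, -0.0]
ft_force: [2.1, -0.4, 0.9]
grip_width: 0.0149
grasp_force: 59.0
clock: 14.98
eef_pos: [0.5736, 0.0001, 0.0894]
tool_rot: [0.543, 0.84, 0.0, 0.0]
ft_force: [0.4, -1.1, 2.5]
grip_width: 0.0148
grasp_force: 59.3
```

```bash
python3 -m creep '[[[0,0,0.6],[0,0,0]],[[0,0,0],[0,0,0]]]'; python3 -m creep '[[[0,0,0.4],[0,0,0]],[[0,0,0],[0,0,0]]]'
```

```text
clock: 15.22
eef_pos: [0.5736, 0.0001, 0.089]
tool_rot: [0.543, 0.84, 0.0, 0.0]
ft_force: [0.1, -0.7, 6.3]
grip_width: 0.0149
grasp_force: 59.7
clock: 15.48
eef_pos: [0.5736, 0.0002, 0.0889]
tool_rot: [0.543, 0.84, 0.0, 0.0]
ft_force: [-1.3, -0.7, 6.5]
grip_width: 0.0151
grasp_force: 59.8
```

Force now rises at the shaft's 8 N/mm with the underside at about 0.061, so the knob rests on the collar. Starting the tug: unload, take up the play, then ramp up.

```bash
python3 -m creep '[[[0,0,-1],[0,0,0]],[[0,0,-1],[0,0,0]],[[0,0,-1],[0,0,0]],[[0,0,0],[0,0,0]]]'; python3 -m creep '[[[0,0,-1],[0,0,0]],[[0,0,0],[0,0,0]]]'; python3 -m creep '[[[0,0,-1],[0,0,0]],[[0,0,0],[0,0,0]]]'
```

```text
clock: 15.98
eef_pos: [0.5735, 0.0001, 0.0906]
tool_rot: [0.543, 0.84, -0.0, -0.0]
ft_force: [1.6, -0.4, -1.2]
grip_width: 0.015
grasp_force: 58.7
clock: 16.23
eef_pos: [0.5735, 0.0001, 0.092]
tool_rot: [0.543, 0.84, -0.0, -0.0]
ft_force: [0.8, -1.2, -1.1]
grip_width: 0.0147
grasp_force: 58.7
clock: 16.48
eef_pos: [0.5734, 0.0001, 0.0925]
tool_rot: [0.543, 0.84, -0.0, -0.0]
ft_force: [2.9, -1.1, -4.8]
grip_width: 0.0148
grasp_force: 58.6
```

```bash
python3 -m creep '[[[0,0,-1],[0,0,0]],[[0,0,0],[0,0,0]]]'; python3 -m creep '[[[0,0,-0.8],[0,0,0]],[[0,0,0],[0,0,0]]]'
```

```text
clock: 16.73
eef_pos: [0.5734, 0.0, 0.0933]
tool_rot: [0.543, 0.84, -0.0, -0.0]
ft_force: [4.6, -1.7, -10.0]
grip_width: 0.0148
grasp_force: 58.6
clock: 16.98
eef_pos: [0.5733, 0.0001, 0.0939]
tool_rot: [0.543, 0.84, -0.0, -0.0]
ft_force: [4.9, -2.6, -13.3]
grip_width: 0.0149
grasp_force: 58.7
```

```bash
python3 -m creep '[[[0,0,-0.4],[0,0,0]],[[0,0,0],[0,0,0]],[[0,0,0],[0,0,0]]]'; python3 -m creep '[[[0,0,0],[0,0,0]],[[0,0,0],[0,0,0]],[[0,0,0],[0,0,0]],[[0,0,0],[0,0,0]]]'
```

```text
clock: 17.35
eef_pos: [0.5733, 0.0001, 0.0941]
tool_rot: [0.543, 0.84, -0.0, -0.001]
ft_force: [4.0, -1.7, -14.7]
grip_width: 0.015
grasp_force: 58.7
clock: 17.85
eef_pos: [0.5733, 0.0, 0.0941]
tool_rot: [0.543, 0.84, -0.0, -0.001]
ft_force: [5.9, -2.1, -15.4]
grip_width: 0.0146
grasp_force: 58.7
```

```bash
python3 -m creep '[[[0,0,0],[0,0,0]],[[0,0,0],[0,0,0]],[[0,0,0],[0,0,0]],[[0,0,0],[0,0,0]]]'; python3 -m creep '[[[0,0,0.8],[0,0,0]],[[0,0,0.8],[0,0,0]],[[0,0,0.8],[0,0,0]],[[0,0,0.8],[0,0,0]],[[0,0,0.8],[0,0,0]],[[0,0,0.8],[0,0,0]],[[0,0,0.8],[0,0,0]],[[0,0,0],[0,0,0]],[[0,0,0],[0,0,0]]]'
```

```text
clock: 18.35
eef_pos: [0.5733, 0.0001, 0.0941]
tool_rot: [0.543, 0.84, -0.0, -0.001]
ft_force: [5.1, -2.2, -14.5]
grip_width: 0.0147
grasp_force: 58.7
clock: 19.48
eef_pos: [0.5739, 0.0003, 0.09]
tool_rot: [0.543, 0.84, 0.0, 0.0]
ft_force: [0.9, -0.9, -0.6]
grip_width: 0.015
grasp_force: 60.6
```

```bash
python3 -m creep '[[[0,0,0.5],[0,0,0]],[[0,0,0],[0,0,0]],[[0,0,0],[0,0,0]]]'; python3 -m creep '[[[0,0,0],[0,0,0]],[[0,0,0],[0,0,0]],[[0,0,0],[0,0,0]],[[0,0,0],[0,0,0]]]' 50
```

```text
clock: 19.85
eef_pos: [0.5739, 0.0002, 0.0895]
tool_rot: [0.543, 0.84, 0.0, 0.0]
ft_force: [0.5, 0.4, 2.1]
grip_width: 0.0151
grasp_force: 61.0
clock: 20.35
eef_pos: [0.5735, 0.0001, 0.089]
tool_rot: [0.543, 0.84, -0.0, -0.0]
ft_force: [-1.1, 0.3, -0.4]
grip_width: 0.0497
grasp_force: 0.0
```

```bash
python3 -m creep '[[[0,0,-10],[0,0,0]],[[0,0,-25],[0,0,0]],[[0,0,-40],[0,0,0]],[[-20,0,-30],[0,0,0]],[[-30,0,0],[0,0,0]],[[0,0,0],[0,0,0]],[[0,0,0],[0,0,0]]]'
python3 - <<'E'
from h import *
p=vision.camera('scene');a=cv2.resize(p['image'][130:230,220:350],(390,300),interpolation=cv2.INTER_CUBIC)
o=bot.get_obs();q=vision.camera('wrist');b=cv2.resize(q['image'],(400,300))
cv2.imwrite('pics/f7.png',np.hstack([a,b]));print(o['clock'])
W=cloud(q,o);d=np.linalg.norm(W[...,:2]-[.574,-.001],axis=-1);m=(d<.03)&(W[...,2]>.1)&(W[...,2]<.13)
print("bar top",m.sum(),np.round(np.percentile(W[m][:,2],[50,90]),4),cv2.minAreaRect((W[m][:,:2]*1000).astype(np.float32)))
t=vision.camera('top')
for n in ["dial_mark","dial","screwdriver","screw_tray","spray_bottle"]:
    for pic,k in((p,"scene"),(t,"top")):
        r=vision.place_of(pic,n);print(n,k,r and np.round(r[0]["position"],1))
E
```

```text
clock: 21.22
eef_pos: [0.5937, -0.0452, 0.1942]
tool_rot: [0.543, 0.84, 0.0, -0.0]
ft_force: [-0.3, -0.0, 0.2]
grip_width: 0.05
grasp_force: 0.0
21.275
bar top 1013 [0.1112 0.1122] ((573.2239990234375, -0.8593959808349609), (15.77663803100586, 44.04330062866211), 23.65088653564453)
dial_mark scene [338.3 156. ]
dial_mark top [151.1 173.3]
dial scene [331.  168.3]
dial top [153.1 184.6]
screwdriver scene [227.6 191.5]
screwdriver top []
screw_tray scene [255.2 267.7]
screw_tray top [304.7 137.2]
spray_bottle scene [197.  301.7]
spray_bottle top [375.1 133.3]
```

View pics/f7.png

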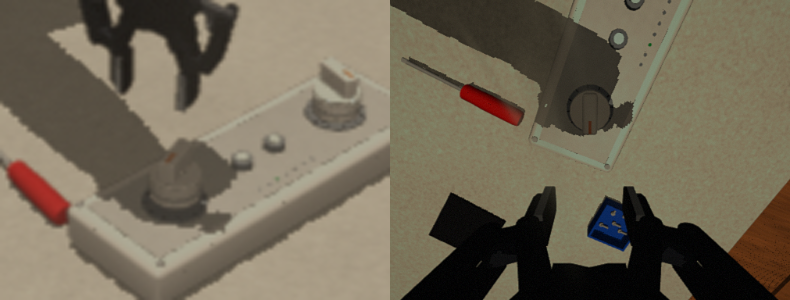

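The knob is seated upright on the timer in both views, with its bar top at z = 0.111 (collar 0.062 + 49 mm). The gripper is clear and the other things are unmoved, so I'm handing in.

```bash
python3 -c "
from workcell import workorder;print(workorder.job_done())"
```

```text
the job is handed in; nothing more can be done
None
```

The white knob is snapped home on the timer shaft; it held a tug of about 15 N for about a second (highest pull reading 15.4 N), was eased back onto the collar and let go, and the job is handed in at about 21 s.

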